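# Lock the board holder onto its ball stand

## Task

Mount the loose circuit-board holder on the stand with the ball: raise its locking handle upright, set its coupler gently down over the ball so that the holder sits flat on the stand's base plate, then press the handle fully down again to lock it and let go.

Things in the scene. Friction and masses are not known exactly. Their poses are not given: they have to be found in the camera images.
- holder: Loose board holder, 0.4 kg: square aluminium hood 57 mm wide, 59 high, open below (45 mm inside, 53 deep, lips flared to 74), with a cross bar along y (40-50 mm up) to black jaws, 192 mm over all, 62 high. Origin: centre of its underside, z up. Handle hinge: along y, 65 mm above the origin. May be carried by the raised handle. Any heading on the stand is right.
- handle (a joint): Handle on the holder's top, rad: 0 = fully down (locked), level, pointing to the holder's -x; 1.57 = upright; stop at 1.75. Light (0.05 N m lifts it): left near upright it stays, left below about 1.4 it drops shut. Its claw, within 70 mm of the hinge line, is in the ball's way when down, swings under it to lock; upright, it juts 57 mm to the holder's -x.
- handle_grip (a point): Centre of the handle's grip, a black block across the handle's end, 84 mm from the hinge line: 32 mm long along the hinge line, 22 x 20 mm across, free to swivel about its long axis. Pinched on its two end faces (from above, fingers closing along the hinge line) it lets the handle swing while the hand stays upright. x axis: along the handle towards the hinge; y: along the hinge line.
- stand: Fixed steel stand: plate 110 x 110 x 12 mm, neck 16 mm thick, 36 mm ball centred 42 mm above the bench (top at 60). Origin: centre of the plate's underside, below the ball; z up. The fitted holder's underside rests on the plate, 12 mm up. A like plate with a square post, no ball, is not the one. Holder and both stands form a row in any order.
Things that resemble listed ones, but are neither listed nor needed, are in the scene too. What is shaped like the stand but purple or turquoise is not meant.

How it is judged:
By the outcome, as a careful person would: the job done as asked, in the order asked, and still so for the second after the job is handed in, with the robot touching nothing.
It also fails if it takes over 58 s, if anything falls off the work surface, if the arm or the gripper's body presses on something with over 40 N, if the wrist force passes 120 N, or if a joint passes its speed limit or range.

## Robot

A 6-joint arm with a two-finger parallel gripper is mounted at the origin on the work surface. World frame = base frame: x ahead of the robot, y to its left, z up, the work surface at z = 0. Lengths are in mm, angles in rad, forces in N, time in s.
With the tool pointing down it reaches from about 400 to 925 mm from the base axis. Payload 12.5 kg.
Tool frame: the origin (TCP) lies where the fingers leave the gripper's body, on its centre line; the fingertips stand 78 mm ahead of it and the grasp point (between the pads) lies 59 mm ahead of it (env.tip_extent is the distance from the TCP to the fingertips, in mm); z points along the fingers, y is the direction in which the jaws open and shut (so a half turn about z gives the same grasp; the last joint's range is limited). The gripper opens to 95 mm and grips with 3 to 60 N. Pads are 20 mm wide; open, the fingers measure 119 mm over their backs; the gripper's body (75 mm by 180 mm) begins 59 mm behind the grasp point.
Start: joints at [1.064, 0.491, 1.559, -0, 1.092, -0.106], TCP at [243.829, 575.487, 292.261] pointing down, gripper open.
Joint ranges: [-3.1, 3.1], [-0.84, 2.19], [0.05, 2.79], [-1.13, 4.28], [0.06, 2.93], [-2.69, 2.69]. Speed limits (rad/s): [2.22, 2.22, 2.79, 3.14, 3.14, 3.14].

## Interface

Orientations are given as [roll, pitch, yaw] about the fixed x, y, z axes, in that order (R = Rz(yaw) Ry(pitch) Rx(roll)).
In Python, from cell import env gives the robot as it stands. The module is installed in compiled form; this text tells all that it offers.
- The arm moves only by the tool play_rows, never from a script. Its argument "targets" is a list of rows, each an object with "linear": the shift along the tool's x, y, z in mm, a list of three; "turn": the turn about the tool's z in rad. A call has 1 to 20 rows; each row is the pose to reach, as a shift and turn from the pose commanded when the call began, along the tool's axes at that moment; what a row does not reach only later rows make up. A row lasts 1/8 s, in which the tool goes at most 62.5 mm and 10.7 degrees, less where a joint would pass 70% of its speed; a pose out of reach is approached as far as the arm can. A call with a gripper value outside its range is refused whole. "hand" is the finger opening in mm, from 0 to 95.1, set as the call begins (left out, the last holds). The fingers move at their own pace and stop on an object; the grip force is fixed at half the most. Time passes only in rows, so rows that repeat a pose let the fingers close. It gives the time, the measured TCP pose, the force and the opening at its end, in the units of the state.
- env.state(): the state, without advancing time (a new reading comes with each control period).
- env.read_camera(name): name is "side" or "top"; returns (picture, depth): 420x560x3 uint8, red, green, blue; 420x560 float32, mm along the optical axis (not along the pixel's ray), 0 where there is no reading.
- env.camera_params(name): a dict with "fx", "fy", "cx", "cy" (pixels), "R" (3x3) and "t" (3): a world point X has camera coordinates R X + t. Camera axes: x right, y down, z forward; pixel columns grow to the right and rows downward; lengths in mm; the calibration is good to about 2 mm. A picture is of the moment at which its call begins. camera_params takes no time and is no camera call.
- env.job_done(): hands the job in, once; it reports no verdict.
The state is a dict: "t": time; "joints": joint angles; "qvel": joint speeds; "tau": joint torques, N m; "eef_pos": TCP position; "tcp_rot": TCP orientation; "ft_force": force on the tool from outside, world axes, zero at the start; "moment": the same for the moment, N m; "opening": opening from 0.0 (shut) to 1.0 (fully open).
Only numpy, scipy, OpenCV 4.12 (cv2) and the standard library are available. Lean on these libraries where they do the work, as an engineer would, in place of code of your own. Each camera call takes 0.05 s, during which the arm holds its last target.

## Working session

There is one attempt and no reset: what is moved stays moved. The work goes in short steps, Python scripts to look and compute and a tool call to move; the robot and the scene stay as the last step left them, time stands still between calls to the robot, and variables do not carry over. Pictures are saved under pics/ and viewed, and the job is handed in when it is done.

Besides the shell and the picture viewer there is one more tool, called after ">>>" in YAML: its name, and indented under it one key for each argument. play_rows: Moves the arm, as the interface text tells. Its arguments: {"type":"object","properties":{"targets":{"type":"array","items":{"type":"object","properties":{"linear":{"type":"array","items":{"type":"number"}},"turn":{"type":"number"}}}},"hand":{"type":"number"}},"required":["targets"]}

```bash
mkdir -p pics; ls
python3 - <<'E'
from cell import env
import cv2,numpy as np
for n in("top","side"):
    p,d=env.read_camera(n); cv2.imwrite(f"pics/{n}0.png",p[...,::-1]); np.save(f"pics/{n}0.npy",d)
    c=env.camera_params(n); print(n,c, -np.array(c["R"]).T@np.array(c["t"]))
s=env.state(); print(s); print(env.tip_extent)
E
```

```text
pics
top {'fx': 482.49388906505493, 'fy': 482.49388906505493, 'cx': 281.4240174671184, 'cy': 211.82257472038955, 'R': array([[ 0.00471402, -0.99998638, -0.00223902],
       [-0.98356309, -0.00423242, -0.18051522],
       [ 0.18050328,  0.00305317, -0.98356964]]), 't': array([ 159.97367324,  611.10593515, 1341.55140763])} [ 358.15268773  158.46196617 1430.18134408]
side {'fx': 387.52363647910823, 'fy': 387.52363647910823, 'cx': 278.66154529928593, 'cy': 211.26515843609135, 'R': array([[ 0.95046752, -0.31004945,  0.02192782],
       [-0.17011211, -0.57793325, -0.79815727],
       [ 0.26014103,  0.75489238, -0.60204995]]), 't': array([-530.43377496,  266.87687367,  794.5661396 ])} [ 342.85980771 -610.03560078  703.00947615]
{'t': 0.1, 'joints': array([ 1.06438284e+00,  4.91505317e-01,  1.55938412e+00, -7.02600042e-06,
        1.09169548e+00, -1.05578106e-01]), 'qvel': array([-0.0019437 , -0.00088862, -0.00170931, -0.00078503,  0.00077486,
       -0.00078177]), 'tau': array([ 1.97779671e-03, -6.13618112e+01, -2.58608562e+01,  6.93897670e-02,
        4.70655947e-02, -5.11258918e-05]), 'eef_pos': array([243.76910448, 575.35475388, 291.71790525]), 'tcp_rot': array([-3.14060526e+00, -9.83700491e-05,  2.74076047e+00]), 'ft_force': array([-0.13711365,  0.55179761,  0.09943364]), 'moment': array([-0.06632035,  0.00320032, -0.0197329 ]), 'opening': 0.9968429004744576}
77.60000000000001
```

View pics/top0.png

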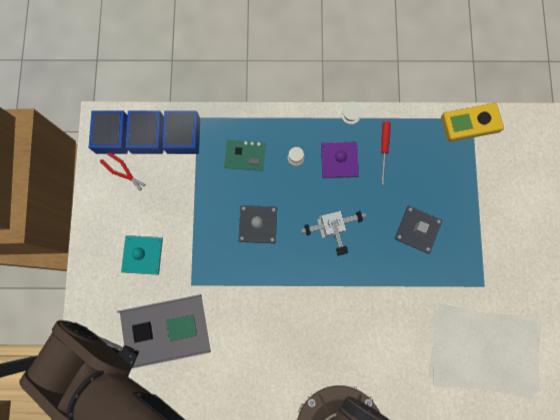

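View pics/side0.png

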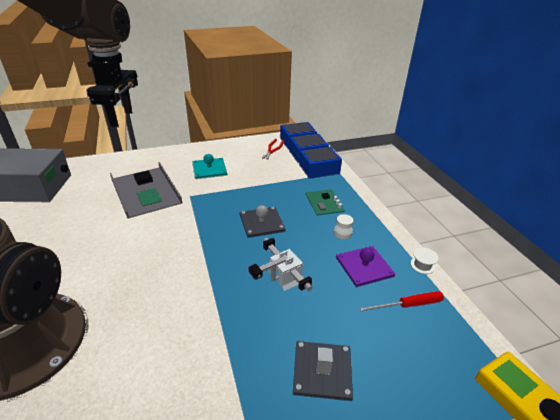

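The top view shows the ball stand at about (258,224) and the holder at (333,224) with its grip at (342,251). The square-post stand is at (419,229). Next I'll zoom in and measure.

```bash
cat > h.py <<'E'
from cell import env
import cv2,numpy as np
def cast(n,u,v,z):
    c=env.camera_params(n);R=np.array(c["R"]);t=np.array(c["t"]);C=-R.T@t
    d=R.T@np.array([(u-c["cx"])/c["fx"],(v-c["cy"])/c["fy"],1]);return C+d*(z-C[2])/d[2]
def cloud(n,d):
    c=env.camera_params(n);R=np.array(c["R"]);t=np.array(c["t"])
    v,u=np.mgrid[:d.shape[0],:d.shape[1]]
    P=np.stack([(u-c["cx"])/c["fx"]*d,(v-c["cy"])/c["fy"]*d,d],-1)
    return (P-t)@R
E
python3 - <<'E'
from h import *
for n,(a,b,c,d) in dict(top=(190,270,225,385),side=(190,310,220,330)).items():
    p=cv2.imread(f"pics/{n}0.png")[a:b,c:d]; cv2.imwrite(f"pics/{n}0z.png",cv2.resize(p,None,fx=5,fy=5,interpolation=cv2.INTER_CUBIC))
    P=cloud(n,np.load(f"pics/{n}0.npy")); im=cv2.imread(f"pics/{n}0.png").astype(int)
    M=(P[...,2]>5)&(P[...,2]<110)
    k,l,st,ce=cv2.connectedComponentsWithStats(M.astype(np.uint8))
    for i in range(1,k):
        if st[i,4]>60:
            q=P[l==i]; print(n,ce[i].round(1),st[i],q.mean(0).round(),q.min(0).round(),q.max(0).round())
E
```

```text
top [351.7 110.7] [341 101  21  22 310] [930. -51.  34.] [902. -79.   5.] [962. -21.  45.]
top [471.8 121.8] [ 441  102   63   42 1762] [ 896. -415.   34.] [ 837. -518.    5.] [ 969. -329.   50.]
top [143.  134.1] [  88  109  115   82 5068] [846. 578.  52.] [684. 409.   5.] [945. 761.  71.]
top [384.8 144. ] [379 121  14  65 365] [ 829. -151.   20.] [ 703. -177.    5.] [ 903. -136.   36.]
top [245.  154.4] [225 139  41  32 688] [797. 275.   9.] [749. 214.   5.] [847. 337.  23.]
top [339.3 159.1] [ 320  140   40   40 1295] [781. -12.  17.] [722. -73.   5.] [846.  46.  66.]
top [295.6 156.2] [288 147  18  20 261] [781. 121.  45.] [760.  91.   5.] [808. 144.  63.]
top [257.6 223.7] [ 235  203   44   42 1370] [582. 233.  16.] [522. 173.   5.] [646. 300.  63.]
top [418.3 228.9] [ 392  203   51   51 1403] [ 568. -242.   16.] [ 498. -317.    5.] [ 648. -166.   64.]
top [333.7 227.1] [301 210  65  46 979] [567.  12.  55.] [486. -79.   5.] [626. 106.  83.]
top [141.5 254.3] [ 121  235   42   40 1393] [489. 573.  16.] [432. 517.   5.] [547. 634.  65.]
top [176.1 320.5] [ 117  294   91   54 112
[... 1759 characters left out ...]
]
side [281.8 267.5] [ 248  238   64   53 1481] [564.  -2.  51.] [484. -83.   5.] [614. 106.  76.]
side [364.6 265.6] [ 336  246   59   40 1427] [776. -23.  16.] [724. -71.   5.] [838.  43.  61.]
side [424.7 258.3] [413 248  25  23 429] [925. -56.  30.] [899. -82.   5.] [960. -22.  39.]
side [413.5 300.5] [360 291  84  20 586] [ 829. -158.   18.] [ 702. -173.    6.] [ 901. -138.   28.]
side [ 39.7 346.5] [   0  294   85  105 5264] [ 57. -52.  35.] [ -12. -126.    5.] [123. 105. 110.]
side [322.5 370.5] [ 293  341   60   60 3046] [ 564. -252.   16.] [ 496. -316.    5.] [ 638. -172.   58.]
side [518.7 389.3] [ 475  352   85   68 3509] [ 884. -400.   33.] [ 838. -466.    5.] [ 946. -331.   45.]
```

View pics/top0z.png

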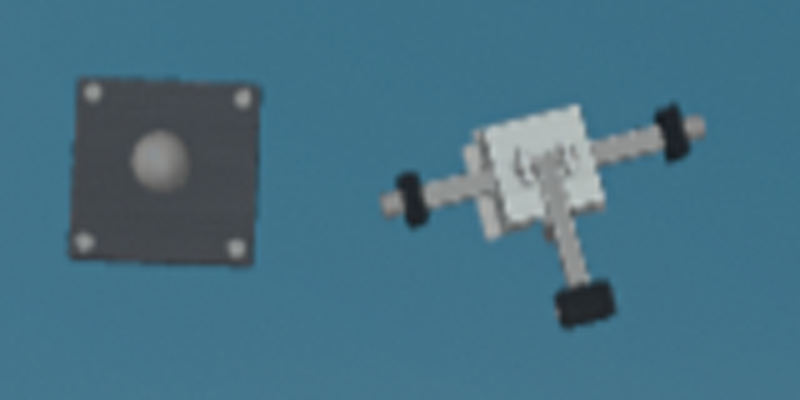

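View pics/side0z.png

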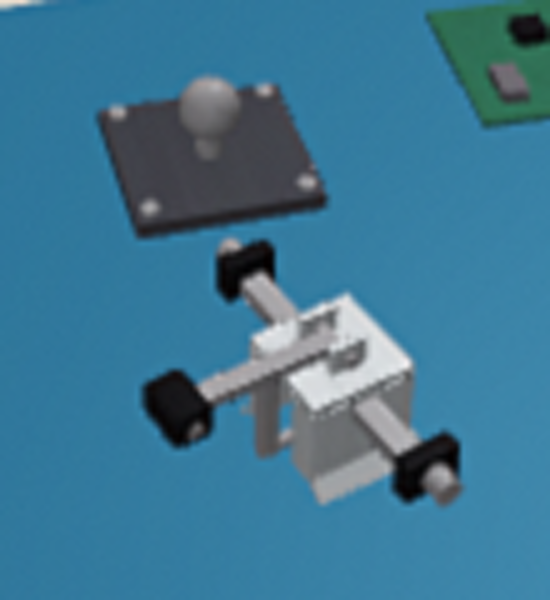

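Run:
```python
from h import *
def comps(n,M,amin,off):
    k,l,st,ce=cv2.connectedComponentsWithStats(M.astype(np.uint8))
    return [(ce[i]+off,st[i,4],l==i) for i in range(1,k) if st[i,4]>=amin]
boxes=dict(top=[(225,190,285,250),(295,200,375,265)],side=[(235,195,290,240),(245,230,320,300)])
for n in("top","side"):
    im=cv2.imread(f"pics/{n}0.png"); 
    for bi,(a,b,c,d) in enumerate(boxes[n]):
        s=im[b:d,a:c]; hsv=cv2.cvtColor(s,cv2.COLOR_BGR2HSV); g=hsv[...,2]; sat=hsv[...,1]
        print(n,bi)
        M1=(sat<60)&(g>95); M2=(sat<110)&(g<75)
        M3=(sat<60)&(g>185)
        for nm,M,am in(("light",M1,6),("dark",M2,10),("white",M3,20)):
            for ce,ar,m in comps(n,M,am,(a,b)):
                r=cv2.minAreaRect(np.argwhere(m)[:,::-1].astype(np.float32))
                print(nm,ce.round(2),ar,np.array(r[0]).round(1)+[a,b],np.array(r[1]).round(1),round(r[2],1), {z:cast(n,*ce,z)[:2].round(1).tolist() for z in(12,42,45,59,65)})
```

```text
top 0
light [243.23 207.85] 13 [243.3 207.8] [2.8 3.5] 45.0 {12: [630.0, 277.2], 42: [624.3, 274.7], 45: [623.7, 274.5], 59: [621.0, 273.3], 65: [619.9, 272.8]}
light [273.17 209.17] 12 [273. 209.] [4. 2.] 90.0 {12: [626.4, 187.6], 42: [620.7, 187.0], 45: [620.1, 186.9], 59: [617.5, 186.6], 65: [616.4, 186.5]}
light [256.2  221.47] 92 [256. 221.] [10. 10.] 90.0 {12: [588.9, 237.9], 42: [584.0, 236.2], 45: [583.5, 236.0], 59: [581.2, 235.2], 65: [580.3, 234.9]}
light [241.43 238.  ] 14 [241.5 238. ] [4. 3.] 90.0 {12: [539.1, 280.9], 42: [535.3, 278.3], 45: [534.9, 278.0], 59: [533.1, 276.8], 65: [532.4, 276.3]}
light [271.75 239.33] 12 [271.5 239.5] [3. 3.] 90.0 {12: [535.6, 191.1], 42: [531.8, 190.4], 45: [531.4, 190.3], 59: [529.7, 190.0], 65: [528.9, 189.9]}
dark [244.09 240.82] 11 [244.  240.5] [8. 1.] -0.0 {12: [530.8, 272.8], 42: [527.1, 270.4], 45: [526.8, 270.2], 59: [525.1, 269.0], 65: [524.3, 268.5]}
top 1
light [332.5  224.97] 707 [333.1 222.8] [38.1 35.8] 29.1 {12: [579.3, 10.9], 42: [574.6, 14.0], 45: [574.2, 14.3], 59: [572.0, 15.7], 65: [571.1, 16.4]}
light [363.5 215. 
[... 3256 characters left out ...]
570.6, 131.3], 42: [560.7, 99.1], 45: [559.8, 95.9], 59: [555.1, 80.9], 65: [553.2, 74.5]}
dark [255.53 270.92] 118 [255.2 271.2] [13.4  9.9] 45.0 {12: [511.5, 41.2], 42: [504.2, 13.0], 45: [503.4, 10.1], 59: [500.0, -3.1], 65: [498.5, -8.7]}
dark [303.97 281.99] 78 [304.8 282.5] [ 8.  13.1] 66.8 {12: [612.5, -27.5], 42: [600.8, -52.8], 45: [599.6, -55.3], 59: [594.1, -67.1], 65: [591.8, -72.1]}
white [289.64 260.88] 216 [287.5 259.1] [18.5 23. ] 65.6 {12: [603.4, 50.1], 42: [592.1, 21.4], 45: [591.0, 18.5], 59: [585.7, 5.2], 65: [583.4, -0.6]}
white [274.89 257.03] 35 [275.  257.3] [4.6 8. ] 68.2 {12: [571.8, 74.2], 42: [561.9, 44.5], 45: [560.9, 41.5], 59: [556.3, 27.6], 65: [554.3, 21.7]}
```

Positions from the two views agree:
- **Stand:** centre at (583, 235).
- **Grip:** (498.4, -8.4, 65).
- **Holder:** heading about 0.245 rad, hinge at about (580, 12).

Next I'll move above the grip.

>>> play_rows:
  targets:
    - {"linear":[-14,-13,2],"turn":-0.02}
    - {"linear":[-42,-39,7],"turn":-0.06}
    - {"linear":[-79,-74,13],"turn":-0.11}
    - {"linear":[-120,-114,20],"turn":-0.17}
    - {"linear":[-162,-153,27],"turn":-0.23}
    - {"linear":[-203,-193,34],"turn":-0.28}
    - {"linear":[-245,-232,41],"turn":-0.34}
    - {"linear":[-287,-272,48],"turn":-0.4}
    - {"linear":[-328,-311,55],"turn":-0.46}
    - {"linear":[-370,-351,62],"turn":-0.52}
    - {"linear":[-407,-386,69],"turn":-0.57}
    - {"linear":[-435,-412,73],"turn":-0.61}
    - {"linear":[-453,-429,76],"turn":-0.633}
    - {"linear":[-462.3,-438.2,78],"turn":-0.646}
    - {"linear":[-462.3,-438.2,78],"turn":-0.646}
    - {"linear":[-462.3,-438.2,78],"turn":-0.646}
  hand: 95

```text
t: 2.1
eef_pos: [498.2, -7.6, 214.3]
tcp_rot: [3.141, -0.0, -2.896]
ft_force: [0.1, -0.2, -0.1]
opening: 0.998
```

>>> play_rows:
  targets:
    - {"linear":[0,-0.7,10],"turn":0}
    - {"linear":[0,-0.7,28],"turn":0}
    - {"linear":[0,-0.7,46],"turn":0}
    - {"linear":[0,-0.7,64],"turn":0}
    - {"linear":[0,-0.7,80],"turn":0}
    - {"linear":[0,-0.7,88],"turn":0}
    - {"linear":[0,-0.7,90],"turn":0}
    - {"linear":[0,-0.7,90],"turn":0}
    - {"linear":[0,-0.7,90],"turn":0}

```text
t: 3.22
eef_pos: [498.9, -9.0, 124.7]
tcp_rot: [-3.141, 0.001, -2.896]
ft_force: [0.5, -0.5, 0.2]
opening: 1.001
```

Run:
```python
from h import *
p,d=env.read_camera("side"); cv2.imwrite("pics/side1.png",cv2.resize(p[200:340,180:370,::-1],None,fx=4,fy=4,interpolation=cv2.INTER_CUBIC))
s=env.state();print(s["eef_pos"],s["ft_force"])
```

```text
[498.82204647  -9.04265649 124.63845494] [ 0.03037239  0.01485231 -0.89251366]
```

View pics/side1.png

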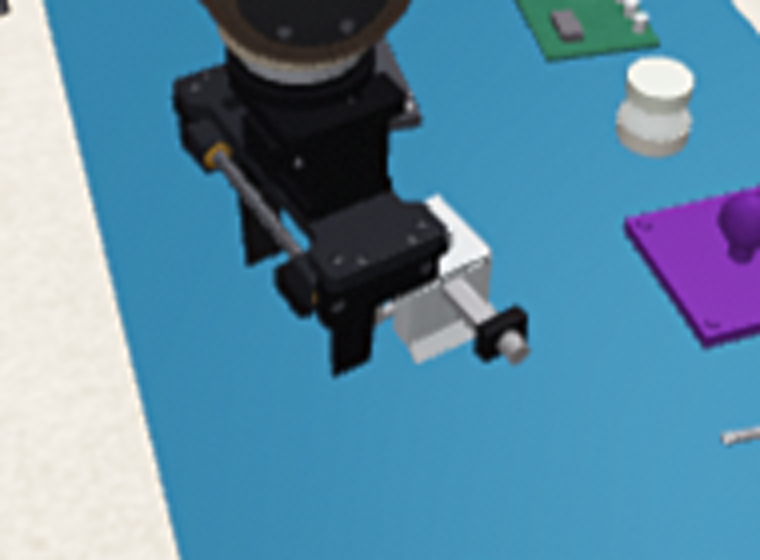

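The fingers straddle the grip, one on each side, with the near one at zoom (350,340), and nothing is touching. I'll close now.

>>> play_rows:
  targets:
    - {"linear":[0,0,0],"turn":0}
    - {"linear":[0,0,0],"turn":0}
    - {"linear":[0,0,0],"turn":0}
    - {"linear":[0,0,0],"turn":0}
    - {"linear":[0,0,0],"turn":0}
    - {"linear":[0,0,0],"turn":0}
    - {"linear":[0,0,0],"turn":0}
    - {"linear":[0,0,0],"turn":0}
  hand: 20

```text
t: 4.28
eef_pos: [498.5, -8.9, 124.2]
tcp_rot: [3.141, -0.0, -2.896]
ft_force: [-1.5, 1.7, -0.5]
opening: 0.337
```

>>> play_rows:
  targets:
    - {"linear":[-0.1,0,-4.2],"turn":0}
    - {"linear":[-0.9,0,-12.6],"turn":0}
    - {"linear":[-3,0,-22.4],"turn":0}
    - {"linear":[-6.3,0,-31.9],"turn":0}
    - {"linear":[-10.7,0,-41],"turn":0}
    - {"linear":[-16.1,0,-49.5],"turn":0}
    - {"linear":[-22.5,0,-57.3],"turn":0}
    - {"linear":[-29.8,0,-64.2],"turn":0}
    - {"linear":[-37.9,0,-70.2],"turn":0}
    - {"linear":[-46.6,0,-75.2],"turn":0}
    - {"linear":[-55.9,0,-79.2],"turn":0}
    - {"linear":[-65.6,0,-82],"turn":0}
    - {"linear":[-73.9,0,-83.4],"turn":0}
    - {"linear":[-80.6,0,-83.9],"turn":0}
    - {"linear":[-84.8,0,-84],"turn":0}
    - {"linear":[-84.8,0,-84],"turn":0}
    - {"linear":[-84.8,0,-84],"turn":0}

```text
t: 6.4
eef_pos: [581.8, 12.0, 208.6]
tcp_rot: [3.141, 0.002, -2.897]
ft_force: [-0.9, 4.5, 6.5]
opening: 0.331
```

Run:
```python
from h import *
for n in("side","top"):
    p,d=env.read_camera(n); 
    q=p[200:340,180:370] if n=="side" else p[170:290,250:400]
    cv2.imwrite(f"pics/{n}2.png",cv2.resize(q[...,::-1],None,fx=4,fy=4,interpolation=cv2.INTER_CUBIC))
s=env.state();print(s["eef_pos"],s["ft_force"],s["moment"])
```

```text
[581.74901722  11.9368536  208.60416804] [-0.41220099  4.94122483  5.74657062] [1.40269363 0.34161391 0.01637537]
```

View pics/side2.png

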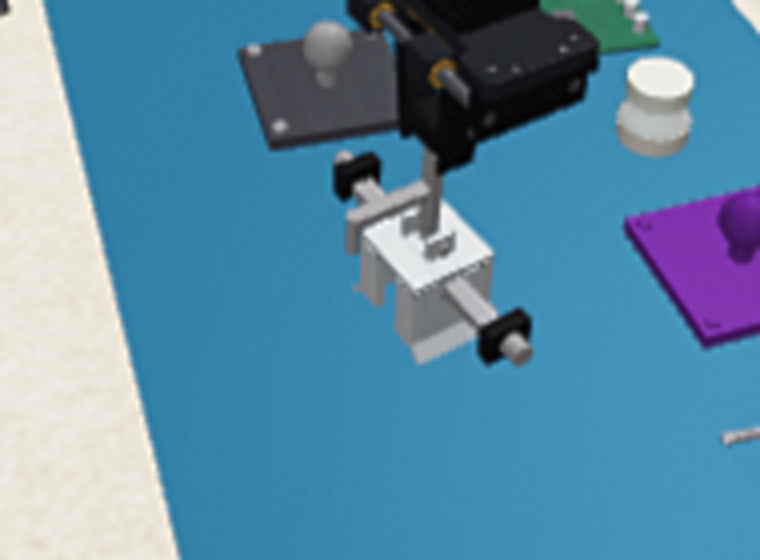

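View pics/top2.png

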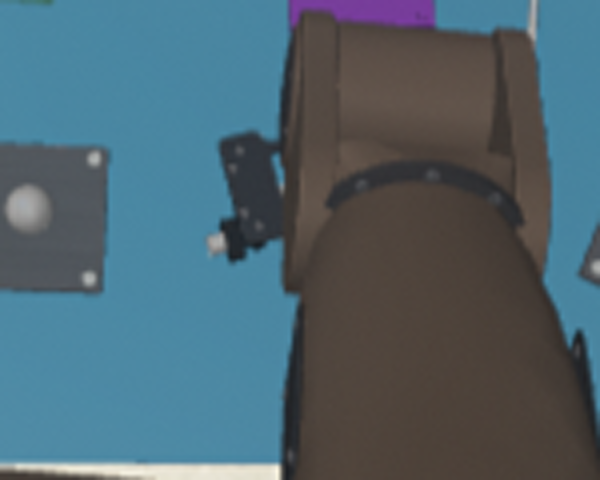

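The handle is upright and the claw juts to -x at zoom (350,215), with the holder still in place. Now I'll lift.

>>> play_rows:
  targets:
    - {"linear":[0,0,-3],"turn":0}
    - {"linear":[0,0,-9],"turn":0}
    - {"linear":[0,0,-18],"turn":0}
    - {"linear":[0,0,-30],"turn":0}
    - {"linear":[0,0,-44],"turn":0}
    - {"linear":[0,0,-58],"turn":0}
    - {"linear":[0,0,-70],"turn":0}
    - {"linear":[0,0,-80],"turn":0}
    - {"linear":[0,0,-86],"turn":0}
    - {"linear":[0,0,-88],"turn":0}
    - {"linear":[0,0,-88],"turn":0}
    - {"linear":[0,0,-88],"turn":0}

```text
t: 8.0
eef_pos: [580.9, 11.5, 295.8]
tcp_rot: [3.141, -0.001, -2.896]
ft_force: [0.3, 0.6, -4.1]
opening: 0.334
```

Run:
```python
from h import *
n="side"
p,d=env.read_camera(n); np.save("pics/side3.npy",d); cv2.imwrite("pics/side3r.png",p[...,::-1])
q=p[170:310,200:390]
cv2.imwrite(f"pics/{n}3.png",cv2.resize(q[...,::-1],None,fx=4,fy=4,interpolation=cv2.INTER_CUBIC))
s=env.state();print(s["eef_pos"],s["tcp_rot"],s["ft_force"],s["moment"])
```

```text
[580.88901311  11.56853579 295.85012477] [ 3.14128789e+00 -5.79679476e-04 -2.89638951e+00] [-0.54158995 -0.55001183 -4.66697464] [ 0.04386074  0.00997182 -0.01875959]
```

View pics/side3.png

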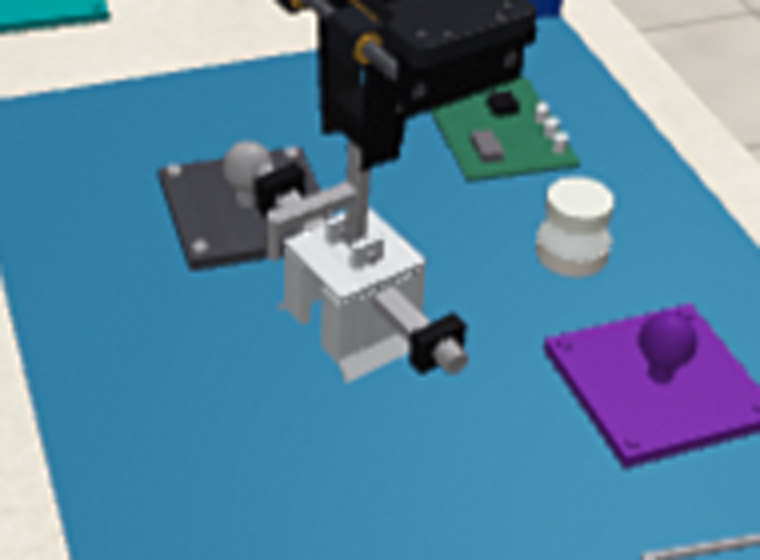

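>>> play_rows:
  targets:
    - {"linear":[-0.6,2.2,0],"turn":0}
    - {"linear":[-2.3,8.7,0],"turn":0}
    - {"linear":[-5.1,19.5,0],"turn":0}
    - {"linear":[-9,34.7,0],"turn":0}
    - {"linear":[-14.1,54.2,0],"turn":0}
    - {"linear":[-19.7,75.8,0],"turn":0}
    - {"linear":[-25.4,97.5,0],"turn":0}
    - {"linear":[-31,119.1,0],"turn":0}
    - {"linear":[-36.7,140.8,0],"turn":0}
    - {"linear":[-42.3,162.5,0],"turn":0}
    - {"linear":[-47.4,181.9,0],"turn":0}
    - {"linear":[-51.3,197.1,0],"turn":0}
    - {"linear":[-54.1,207.9,0],"turn":0}
    - {"linear":[-55.8,214.4,0],"turn":0}
    - {"linear":[-56.4,216.6,0],"turn":0}
    - {"linear":[-56.4,216.6,0],"turn":0}
    - {"linear":[-56.4,216.6,0],"turn":0}
    - {"linear":[-56.4,216.6,0],"turn":0}

```text
t: 10.3
eef_pos: [583.1, 235.1, 296.3]
tcp_rot: [3.142, 0.0, -2.897]
ft_force: [-0.2, 0.2, -5.4]
opening: 0.336
```

Run:
```python
from h import *
s=env.state();print(s["eef_pos"],s["tcp_rot"],s["ft_force"],s["moment"])
for n in("side","top"):
    p,d=env.read_camera(n); np.save(f"pics/{n}4.npy",d); cv2.imwrite(f"pics/{n}4r.png",p[...,::-1])
    q=p[120:260,190:340] if n=="side" else p[170:290,190:330]
    cv2.imwrite(f"pics/{n}4.png",cv2.resize(q[...,::-1],None,fx=4,fy=4,interpolation=cv2.INTER_CUBIC))
```

```text
[583.13106863 235.07090321 296.29538589] [ 3.14155397e+00  9.30100831e-05 -2.89678473e+00] [-0.18004363  0.1520014  -5.42537532] [0.11310248 0.0112221  0.00967838]
```

View pics/side4.png

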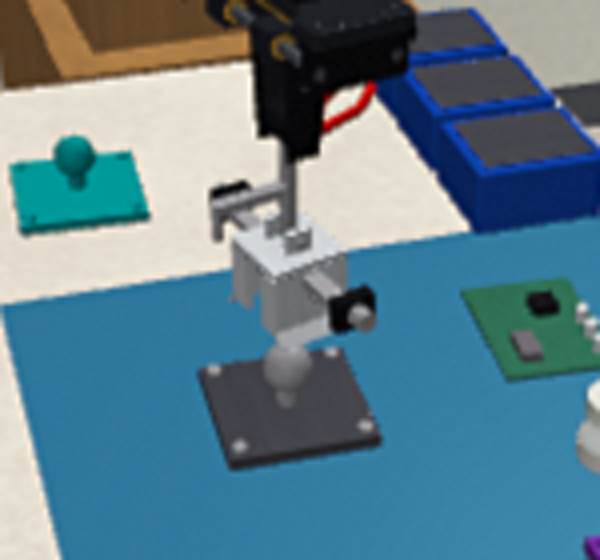

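View pics/top4.png

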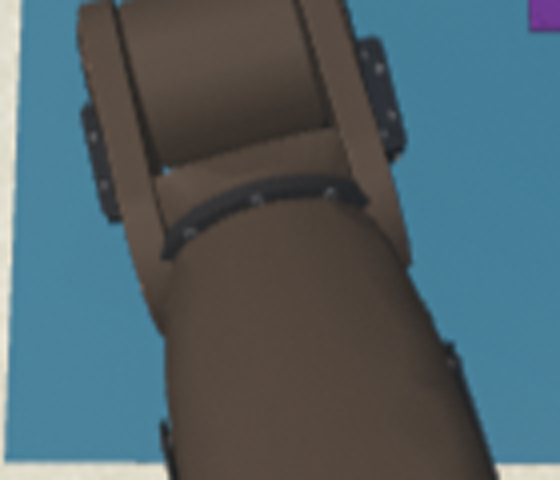

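The holder hangs roughly level above the stand, ball at side-zoom (288,367) and hood top around (288,248). I'll check the centring from the hood-top pixels.

Run:
```python
from h import *
im=cv2.imread("pics/side4r.png"); P=cloud("side",np.load("pics/side4.npy"))
a,b,c,d=238,165,290,212
hsv=cv2.cvtColor(im,cv2.COLOR_BGR2HSV); 
M=np.zeros(im.shape[:2],bool); s=hsv[b:d,a:c]; M[b:d,a:c]=(s[...,1]<40)&(s[...,2]>170)
k,l,st,ce=cv2.connectedComponentsWithStats(M.astype(np.uint8))
for i in range(1,k):
    if st[i,4]>8: print(ce[i],st[i])
v,u=np.nonzero(M)
# cast mask pixels to top plane, fit rectangle
for zt in(145,147,149):
    Q=np.array([cast("side",x,y,zt)[:2] for x,y in zip(u,v)]).astype(np.float32)
    r=cv2.minAreaRect(Q); print(zt,r)
q=P[M]; print(np.percentile(q[:,2],[5,25,50,75,95]))
# tilt: plane fit of depth points on top
g=q[abs(q[:,2]-np.median(q[:,2]))<8]; A=np.c_[g[:,:2]-g[:,:2].mean(0),np.ones(len(g))]; print(np.linalg.lstsq(A,g[:,2],rcond=None)[0],len(g))
cv2.imwrite("pics/m4.png",cv2.resize((M*255).astype(np.uint8)[b-10:d+40,a-20:c+20],None,fx=6,fy=6,interpolation=0))
```

```text
[265.03653586 175.42354533] [238 165  52  24 739]
[254.81818182 165.36363636] [252 165   7   2  11]
145 ((582.96435546875, 212.4288330078125), (200.66917419433594, 144.5629119873047), 74.08928680419922)
147 ((582.1036376953125, 209.48098754882812), (199.949951171875, 144.04478454589844), 74.08928680419922)
149 ((581.2431030273438, 206.5331573486328), (199.23072814941406, 143.52664184570312), 74.08928680419922)
[ -3.88614433  -2.55817945  -1.35034885 135.66050382 146.3622706 ]
[ 5.29269915e-05 -3.13257857e-03 -1.94197672e+00] 559
```

View pics/m4.png

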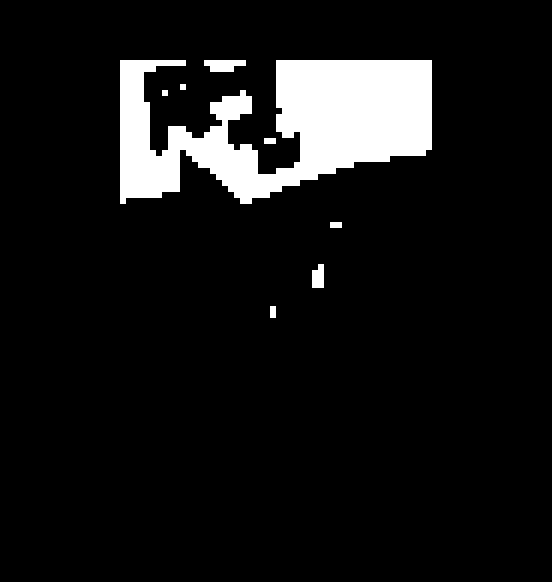

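```bash
python3 - <<'E'
from h import *
im=cv2.imread("pics/side4r.png"); P=cloud("side",np.load("pics/side4.npy"))
hsv=cv2.cvtColor(im,cv2.COLOR_BGR2HSV)
near=(abs(P[...,0]-583)<60)&(abs(P[...,1]-235)<60)&(P[...,2]>135)&(P[...,2]<160)
near&=(hsv[...,1]<60)&(hsv[...,2]>150)
k,l,st,ce=cv2.connectedComponentsWithStats(near.astype(np.uint8))
for i in range(1,k):
    if st[i,4]>8: print(ce[i],st[i])
q=P[near]; print(len(q),np.percentile(q,[5,50,95],axis=0).round(1))
v,u=np.nonzero(near)
for zt in (147,):
    Q=np.array([cast("side",x,y,zt)[:2] for x,y in zip(u,v)]).astype(np.float32)
    print(cv2.minAreaRect(Q),Q.mean(0))
g=q[abs(q[:,2]-np.median(q[:,2]))<5]; A=np.c_[g[:,:2]-g[:,:2].mean(0),np.ones(len(g))]; print(np.linalg.lstsq(A,g[:,2],rcond=None)[0],len(g))
# manual hood-top corners from the zoom (left, right, front) at z 147
for x,y in((232,243),(345,255),(262,278),(283,218)):
    print(cast("side",(x+.5)/4-.5+190,(y+.5)/4-.5+120,147).round(1))
E
python3 -c "
import cv2;p=cv2.imread('pics/side4r.png')[155:220,235:295];cv2.imwrite('pics/s4zz.png',cv2.resize(p,None,fx=9,fy=9,interpolation=cv2.INTER_NEAREST))"
```

```text
[260.57512953 180.83419689] [248 173  29  16 193]
[270.6  190.68] [266 188   9   6  25]
221 [[556.5 190.6 135.7]
 [577.3 226.2 144.5]
 [608.1 278.4 146.7]]
((584.2754516601562, 220.17095947265625), (59.35634994506836, 115.12578582763672), 11.14712142944336) [579.9652  222.40778]
[2.67917201e-02 2.73739903e-03 1.44785768e+02] 179
[546.2 239.9 147. ]
[613.9 205.2 147. ]
[554.3 194.1 147. ]
[587.4 261.  147. ]
```

View pics/s4zz.png

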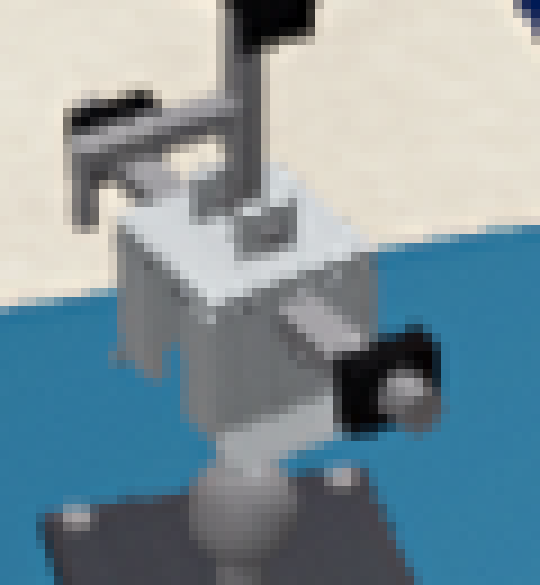

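Run:
```python
from h import *
for z in (145,147): print(cast("side",261.9,180.9,z))
for c in((118,222),(208,302),(375,250),(285,172)): print(cast("side",(c[0]+.5)/9-.5+235,(c[1]+.5)/9-.5+155,147)[:2])
```

```text
[582.76603419 229.97499528 145.        ]
[581.90616985 226.96425574 147.        ]
[547.75436722 245.44890953]
[561.85266768 196.85329623]
[616.3137433  209.72792874]
[603.37804332 258.8489906 ]
```

Run:
```python
from h import *
p=cv2.imread('pics/side0.png')[235:300,240:320];cv2.imwrite('pics/s0zz.png',cv2.resize(p,None,fx=9,fy=9,interpolation=0))
```

```text
(no output)
```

View pics/s0zz.png

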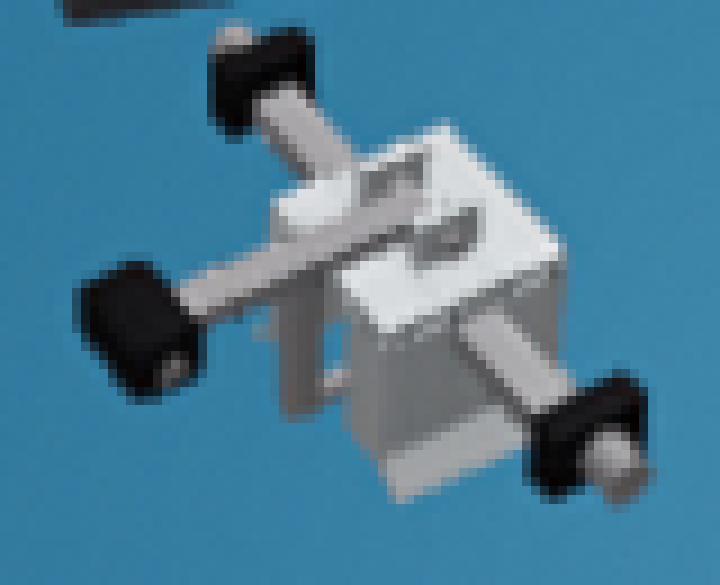

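Run:
```python
from h import *
print(cast("side",285.8,259.55,59))
```

```text
[578.43203123  11.99812015  59.        ]
```

```bash
cat >> h.py <<'E'
def proj(n,X):
    c=env.camera_params(n);q=np.array(c["R"])@np.array(X,float)+np.array(c["t"]);return np.array([c["fx"]*q[0]/q[2]+c["cx"],c["fy"]*q[1]/q[2]+c["cy"]])
E
python3 - <<'E'
from h import *
print(proj("side",(583,235,147)),proj("side",(583,235,237)),proj("side",(583,235,153)))
# hood axes
ex=np.array([np.cos(.245),np.sin(.245),0]);ey=np.array([-np.sin(.245),np.cos(.245),0])
for o,f in (((583,235,88),"exp"),):
  for a,b in((-28.5,28.5),(-28.5,-28.5),(28.5,-28.5),(28.5,28.5)):
    for z in (59,):
        q=proj("side",np.array(o)+a*ex+b*ey+[0,0,z]); print(f,a,b,((q-[235,155]+.5)*9-.5).round())
q=proj("side",np.array((583,235,88))-96*ey+[0,0,45]);print("bar end",((q-[235,155]+.5)*9-.5).round())
q=proj("side",np.array((583,235,88))-28.5*ey+28.5*ex+[0,0,59]);
P=cloud("side",np.load("pics/side4.npy"))
for (x,y) in((150,225),(200,270),(330,240),(300,270),(405,390)):
    u,v=int(x/9+235),int(y/9+155); print((x,y),P[v,u].round(1))
p=cv2.imread('pics/side4r.png')[125:190,230:290];cv2.imwrite('pics/s4up.png',cv2.resize(p,None,fx=9,fy=9,interpolation=0))
E
```

```text
[261.45930942 179.27799903] [261.28874358 149.13285916] [261.44849586 177.3668517 ]
exp -28.5 28.5 [112. 204.]
exp -28.5 -28.5 [206. 295.]
exp 28.5 -28.5 [374. 241.]
exp 28.5 28.5 [276. 154.]
bar end [414. 423.]
(150, 225) [556.5 244.1 143.8]
(200, 270) [565.6 216.8 143.3]
(330, 240) [605.7 222.2 145.4]
(300, 270) [592.9 207.5 144.3]
(405, 390) [606.1 146.2 141.3]
```

View pics/s4up.png

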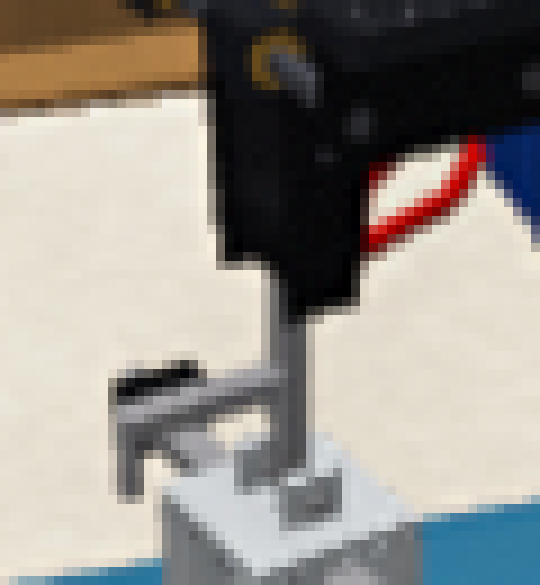

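Run:
```python
from h import *
p=cv2.imread('pics/side3r.png')[205:280,255:325];cv2.imwrite('pics/s3zz.png',cv2.resize(p,None,fx=8,fy=8,interpolation=0))
ex=np.array([np.cos(.245),np.sin(.245),0]);ey=np.array([-np.sin(.245),np.cos(.245),0])
for nm,a,b,z in(("L",-28.5,28.5,59),("F",-28.5,-28.5,59),("R",28.5,-28.5,59),("B",28.5,28.5,59),("bar-",0,-96,45),("bar+",0,96,45),("lipF",-28.5,-37,0),("lipR",28.5,-37,0)):
    q=proj("side",np.array((580.5,11.8,87))+a*ex+b*ey+[0,0,z]); print(nm,((q-[255,205]+.5)*8-.5).round())
    q=proj("side",np.array((579.5,12,0))+a*ex+b*ey+[0,0,z]); print("  initial",((q-[240,235]+.5)*9-.5).round())
s=env.state();print(s["ft_force"],s["moment"])
```

```text
L [127. 191.]
  initial [272. 198.]
F [237. 307.]
  initial [387. 332.]
R [410. 237.]
  initial [571. 251.]
B [296. 127.]
  initial [451. 124.]
bar- [466. 458.]
  initial [629. 499.]
bar+ [92. 74.]
  initial [235.  56.]
lipF [247. 483.]
  initial [398. 510.]
lipR [414. 410.]
  initial [576. 427.]
[-0.02196445 -0.049274   -4.94839222] [ 0.04948899 -0.00554307 -0.00135178]
```

View pics/s3zz.png

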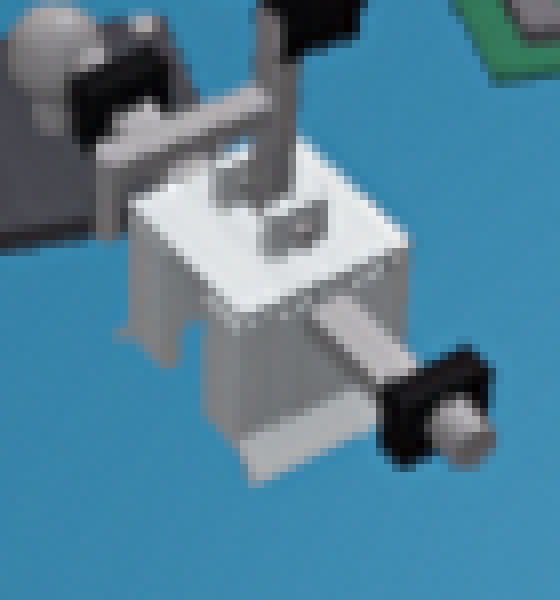

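Compared with my predicted pixels, the near bar end sits high and the hood sits about 7 mm toward -y. So the holder has rolled about 0.085 rad in the pads, from preload plus acceleration. I'd rather not push it over the ball crooked. I'll set it down on the mat, regrip without preload and approach more slowly.

>>> play_rows:
  targets:
    - {"linear":[0.5,-1.9,0],"turn":0}
    - {"linear":[1.7,-6.6,0],"turn":0}
    - {"linear":[3.7,-14.2,0],"turn":0}
    - {"linear":[6.4,-24.5,0],"turn":0}
    - {"linear":[9.9,-37.7,0],"turn":0}
    - {"linear":[13.8,-52.8,0],"turn":0}
    - {"linear":[17.7,-67.9,0],"turn":0}
    - {"linear":[21.7,-83,0],"turn":0}
    - {"linear":[25.6,-98.1,0],"turn":0}
    - {"linear":[29.6,-113.2,0],"turn":0}
    - {"linear":[33.5,-128.3,0],"turn":0}
    - {"linear":[37.5,-143.4,0],"turn":0}
    - {"linear":[40.9,-156.6,0],"turn":0}
    - {"linear":[43.9,-167.9,0],"turn":0}
    - {"linear":[46.3,-177.4,0],"turn":0}
    - {"linear":[48.1,-184,0],"turn":0}
    - {"linear":[49.1,-187.8,0],"turn":0}
    - {"linear":[49.3,-188.7,0],"turn":0}
    - {"linear":[49.3,-188.7,0],"turn":0}

```text
t: 12.78
eef_pos: [581.1, 40.5, 296.2]
tcp_rot: [3.141, 0.0, -2.896]
ft_force: [0.3, -0.3, -4.5]
opening: 0.335
```

Run:
```python
from h import *
p,d=env.read_camera("side"); cv2.imwrite("pics/side5r.png",p[...,::-1])
s=env.state();print(s["t"],s["eef_pos"],s["ft_force"],s["moment"])
o=np.array([*s["eef_pos"][:2],s["eef_pos"][2]-208.2])
ex=np.array([np.cos(.245),np.sin(.245),0]);ey=np.array([-np.sin(.245),np.cos(.245),0])
A=(255,190)
cv2.imwrite("pics/s5zz.png",cv2.resize(p[190:265,255:325,::-1],None,fx=8,fy=8,interpolation=0))
for nm,a,b,z in(("L",-28.5,28.5,59),("F",-28.5,-28.5,59),("R",28.5,-28.5,59),("B",28.5,28.5,59),("bar-",0,-96,45),("lipF",-28.5,-37,0)):
    q=proj("side",o+a*ex+b*ey+[0,0,z]); print(nm,((q-A+.5)*8-.5).round())
```

```text
12.825 [581.06061746  40.56045885 296.23790476] [-0.29333932  0.03844884 -5.07394327] [ 0.0133104  -0.02615699  0.01576274]
L [100. 247.]
F [205. 357.]
R [375. 291.]
B [265. 186.]
bar- [428. 503.]
lipF [216. 531.]
```

View pics/s5zz.png

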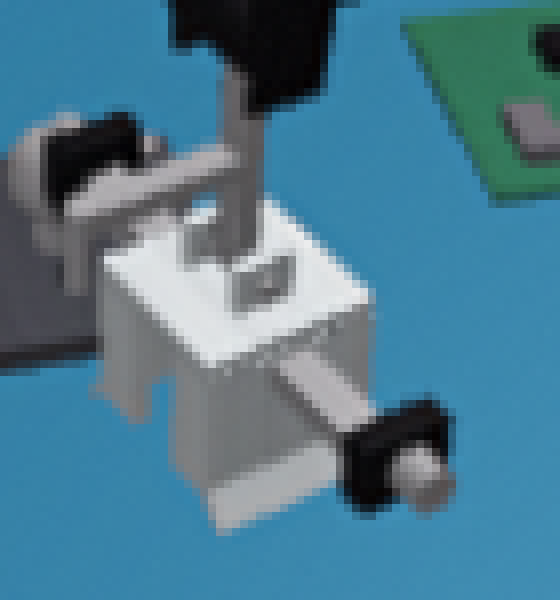

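The roll is smaller here, about 0.04, so it does swing with motion. I'll set it down gently.

>>> play_rows:
  targets:
    - {"linear":[0,0,3],"turn":0}
    - {"linear":[0,0,10],"turn":0}
    - {"linear":[0,0,20],"turn":0}
    - {"linear":[0,0,32],"turn":0}
    - {"linear":[0,0,44],"turn":0}
    - {"linear":[0,0,56],"turn":0}
    - {"linear":[0,0,66],"turn":0}
    - {"linear":[0,0,74],"turn":0}
    - {"linear":[0,0,79],"turn":0}
    - {"linear":[0,0,82],"turn":0}
    - {"linear":[0,0,84],"turn":0}
    - {"linear":[0,0,85.5],"turn":0}
    - {"linear":[0,0,87],"turn":0}
    - {"linear":[0,0,87.5],"turn":0}
    - {"linear":[0,0,87.5],"turn":0}

```text
t: 14.7
eef_pos: [581.1, 40.3, 208.8]
tcp_rot: [3.142, 0.0, -2.896]
ft_force: [-0.1, 0.0, -5.5]
opening: 0.338
```

>>> play_rows:
  targets:
    - {"linear":[0,0,0.5],"turn":0}
    - {"linear":[0,0,1],"turn":0}
    - {"linear":[0,0,1],"turn":0}

```text
t: 15.08
eef_pos: [581.4, 40.4, 208.3]
tcp_rot: [-3.141, 0.001, -2.896]
ft_force: [0.2, -0.4, 3.2]
opening: 0.335
```

Contact, at +3 N. I'll release, let it settle and look.

>>> play_rows:
  targets:
    - {"linear":[0,0,0],"turn":0}
    - {"linear":[0,0,0],"turn":0}
    - {"linear":[0,0,0],"turn":0}
    - {"linear":[0,0,0],"turn":0}
    - {"linear":[0,0,0],"turn":0}
  hand: 55

```text
t: 15.7
eef_pos: [581.1, 40.3, 207.7]
tcp_rot: [3.142, 0.0, -2.896]
ft_force: [0.1, 0.1, -0.6]
opening: 0.577
```

Run:
```python
from h import *
p,d=env.read_camera("side"); cv2.imwrite("pics/side6r.png",p[...,::-1])
s=env.state();print(s["t"],s["eef_pos"],s["ft_force"],s["moment"],s["opening"])
o=np.array([*s["eef_pos"][:2],0])
ex=np.array([np.cos(.245),np.sin(.245),0]);ey=np.array([-np.sin(.245),np.cos(.245),0])
A=(250,210)
cv2.imwrite("pics/s6zz.png",cv2.resize(p[210:285,250:325,::-1],None,fx=8,fy=8,interpolation=0))
for nm,a,b,z in(("L",-28.5,28.5,59),("F",-28.5,-28.5,59),("R",28.5,-28.5,59),("B",28.5,28.5,59),("bar-",0,-96,45),("lipF",-28.5,-37,0)):
    q=proj("side",o+a*ex+b*ey+[0,0,z]); print(nm,((q-A+.5)*8-.5).round())
```

```text
15.75 [581.06551694  40.34272708 207.70205345] [ 0.08938787 -0.30195378  0.57937139] [0.05792519 0.0251192  0.00952405] 0.578627002949912
L [139. 313.]
F [238. 427.]
R [398. 358.]
B [295. 250.]
bar- [448. 570.]
lipF [249. 584.]
```

View pics/s6zz.png

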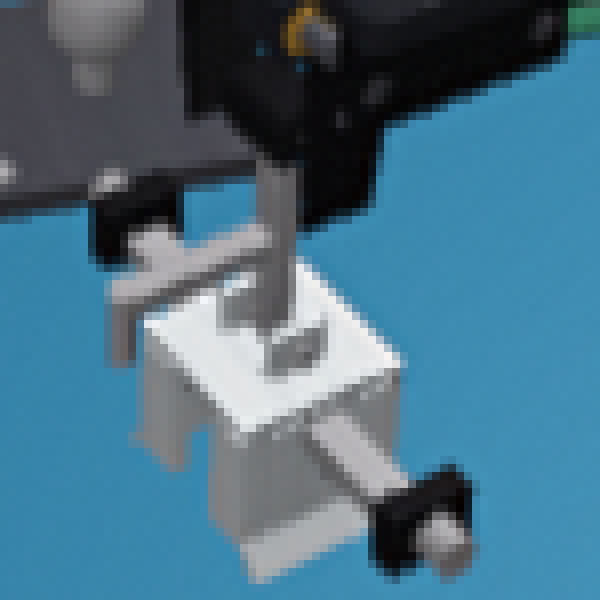

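Run:
```python
from h import *
print(cast("side",283.75,252.2,59))
F=cast("side",(240.5)/8-.5+250,435.5/8-.5+210,59);B=cast("side",(303.5)/8-.5+250,260.5/8-.5+210,59);print(F,B,(F+B)/2)
L=cast("side",(145.5)/8-.5+250,322.5/8-.5+210,59);R=cast("side",(402.5)/8-.5+250,360.5/8-.5+210,59);print(L,R)
```

```text
[581.89906913  37.44720642  59.        ]
[559.70583001   2.36995374  59.        ] [602.54821746  69.76483908  59.        ] [581.12702374  36.06739641  59.        ]
[547.09551427  56.74864609  59.        ] [616.32894235  18.45168972  59.        ]
```

The holder now stands flat, with the handle still upright, its centre at about (581.5, 37), 3.5 mm to -y of the hand. I'll shift the hand to match and regrip.

>>> play_rows:
  targets:
    - {"linear":[0.2,-2,0],"turn":0}
    - {"linear":[0.4,-3.5,0],"turn":0}
    - {"linear":[0.4,-3.5,0],"turn":0}

```text
t: 16.12
eef_pos: [581.6, 36.7, 207.7]
tcp_rot: [3.142, 0.0, -2.897]
ft_force: [-0.8, 0.2, 0.5]
opening: 0.578
```

>>> play_rows:
  targets:
    - {"linear":[0,0,0],"turn":0}
    - {"linear":[0,0,0],"turn":0}
    - {"linear":[0,0,0],"turn":0}
    - {"linear":[0,0,0],"turn":0}
    - {"linear":[0,0,0],"turn":0}
    - {"linear":[0,0,0],"turn":0}
  hand: 20

```text
t: 16.88
eef_pos: [581.5, 37.0, 207.7]
tcp_rot: [3.141, 0.0, -2.896]
ft_force: [-0.5, 2.0, 0.6]
opening: 0.333
```

>>> play_rows:
  targets:
    - {"linear":[0,1,0],"turn":0}
    - {"linear":[0,1,0],"turn":0}
    - {"linear":[0,1,0],"turn":0}

```text
t: 17.25
eef_pos: [581.3, 37.8, 207.7]
tcp_rot: [-3.142, -0.0, -2.896]
ft_force: [-0.4, 0.6, -0.8]
opening: 0.339
```

Run:
```python
from h import *
s=env.state();print(s["t"],s["eef_pos"],s["ft_force"],s["moment"])
```

```text
17.25 [581.28076563  37.78329136 207.67565227] [-0.4305778   0.62193452 -0.81591728] [ 0.25898742  0.07524391 -0.01737894]
```

>>> play_rows:
  targets:
    - {"linear":[0,0.3,-1],"turn":0}
    - {"linear":[0,0.3,-3],"turn":0}
    - {"linear":[0,0.3,-8],"turn":0}
    - {"linear":[0,0.3,-16],"turn":0}
    - {"linear":[0,0.3,-26],"turn":0}
    - {"linear":[0,0.3,-37],"turn":0}
    - {"linear":[0,0.3,-48],"turn":0}
    - {"linear":[0,0.3,-58],"turn":0}
    - {"linear":[0,0.3,-67],"turn":0}
    - {"linear":[0,0.3,-74],"turn":0}
    - {"linear":[0,0.3,-79],"turn":0}
    - {"linear":[0,0.3,-82],"turn":0}
    - {"linear":[0,0.3,-82],"turn":0}
    - {"linear":[0,0.3,-82],"turn":0}

```text
t: 19.0
eef_pos: [581.2, 38.1, 289.5]
tcp_rot: [3.141, -0.0, -2.896]
ft_force: [0.3, 0.8, -5.1]
opening: 0.334
```

```bash
cat > chk.py <<'E'
from h import *
import sys
def chk(k,A,z0,w=75):
    p,d=env.read_camera("side"); cv2.imwrite(f"pics/side{k}r.png",p[...,::-1])
    s=env.state();print(s["t"],s["eef_pos"].round(1),s["tcp_rot"].round(4),s["ft_force"].round(1),s["moment"].round(2))
    o=np.array([*s["eef_pos"][:2],s["eef_pos"][2]-z0])
    ex=np.array([np.cos(.245),np.sin(.245),0]);ey=np.array([-np.sin(.245),np.cos(.245),0])
    cv2.imwrite(f"pics/s{k}zz.png",cv2.resize(p[A[1]:A[1]+w,A[0]:A[0]+w,::-1],None,fx=8,fy=8,interpolation=0))
    for nm,a,b,z in(("L",-28.5,28.5,59),("F",-28.5,-28.5,59),("R",28.5,-28.5,59),("B",28.5,28.5,59),("bar-",0,-96,45),("lipF",-28.5,-37,0)):
        q=proj("side",o+a*ex+b*ey+[0,0,z]); print(nm,((q-A+.5)*8-.5).round())
chk(int(sys.argv[1]),(int(sys.argv[2]),int(sys.argv[3])),207.7)
E
python3 chk.py 7 250 185
```

```text
19.05 [581.2  38.1 289.5] [ 3.1414e+00 -4.0000e-04 -2.8965e+00] [ 0.4  0.5 -4.8] [ 0.09 -0.01 -0.  ]
L [143. 309.]
F [248. 420.]
R [417. 353.]
B [308. 248.]
bar- [470. 566.]
lipF [259. 593.]
```

View pics/s7zz.png

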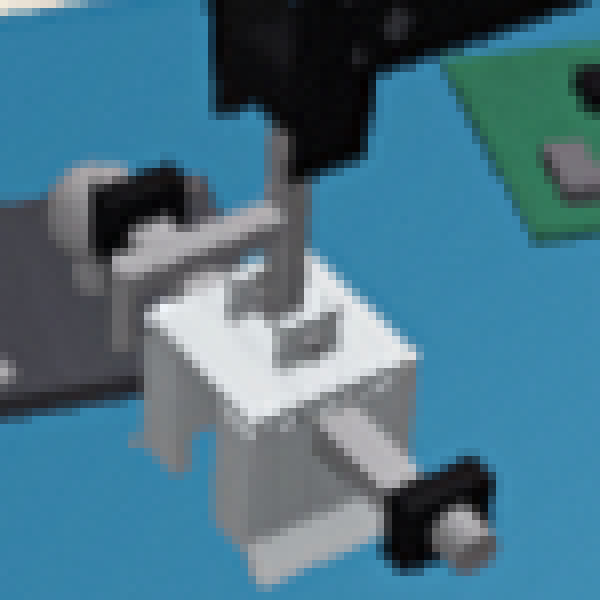

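Much better aligned: residuals are within about 1 px of the resting picture. I'll make a slow transfer.

>>> play_rows:
  targets:
    - {"linear":[-0.2,1,0],"turn":0}
    - {"linear":[-1,3.8,0],"turn":0}
    - {"linear":[-2.5,9.5,0],"turn":0}
    - {"linear":[-4.5,17.2,0],"turn":0}
    - {"linear":[-6.9,26.7,0],"turn":0}
    - {"linear":[-9.9,38.2,0],"turn":0}
    - {"linear":[-13.4,51.5,0],"turn":0}
    - {"linear":[-16.9,64.9,0],"turn":0}
    - {"linear":[-20.8,80.2,0],"turn":0}
    - {"linear":[-24.8,95.5,0],"turn":0}
    - {"linear":[-28.8,110.7,0],"turn":0}
    - {"linear":[-32.7,126,0],"turn":0}
    - {"linear":[-36.2,139.4,0],"turn":0}
    - {"linear":[-39.7,152.7,0],"turn":0}
    - {"linear":[-42.7,164.2,0],"turn":0}
    - {"linear":[-45.1,173.7,0],"turn":0}
    - {"linear":[-47.1,181.4,0],"turn":0}
    - {"linear":[-48.6,187.1,0],"turn":0}
    - {"linear":[-49.4,189.9,0],"turn":0}
    - {"linear":[-49.6,190.9,0],"turn":0}

```text
t: 21.55
eef_pos: [583.0, 235.4, 289.7]
tcp_rot: [3.142, 0.0, -2.896]
ft_force: [-0.3, -0.1, -4.5]
opening: 0.335
```

>>> play_rows:
  targets:
    - {"linear":[0,0,0],"turn":0}
    - {"linear":[0,0,0],"turn":0}

```text
t: 21.8
eef_pos: [583.0, 235.1, 289.8]
tcp_rot: [3.142, 0.0, -2.897]
ft_force: [-0.1, -0.6, -4.9]
opening: 0.333
```

```bash
python3 chk.py 8 235 150
```

```text
21.85 [583.  235.2 289.8] [ 3.1415e+00  1.0000e-04 -2.8966e+00] [-0.4 -0.8 -5.5] [0.07 0.05 0.04]
L [100. 236.]
F [183. 317.]
R [332. 269.]
B [245. 191.]
bar- [367. 431.]
lipF [198. 476.]
```

View pics/s8zz.png

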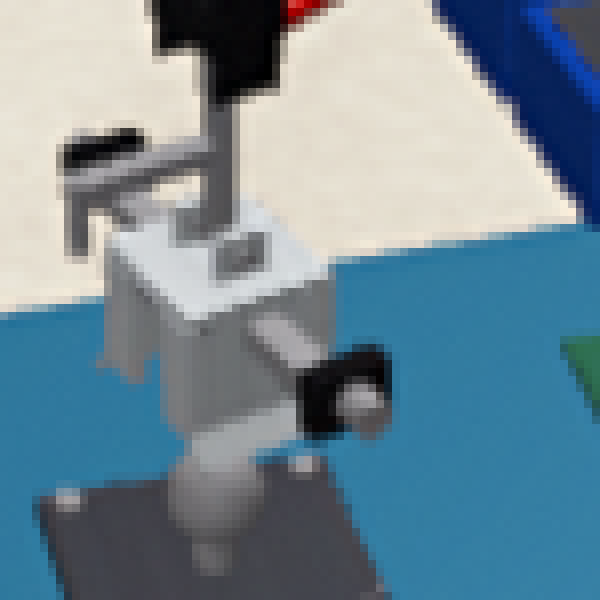

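The hood is over the ball to within a few mm (about -2.5 mm in y and +1.3 mm in x). I'll correct that and lower in stages.

>>> play_rows:
  targets:
    - {"linear":[0.3,1.2,1],"turn":0}
    - {"linear":[0.6,2.7,4],"turn":0}
    - {"linear":[0.6,2.7,9],"turn":0}
    - {"linear":[0.6,2.7,14],"turn":0}
    - {"linear":[0.6,2.7,18],"turn":0}
    - {"linear":[0.6,2.7,22],"turn":0}
    - {"linear":[0.6,2.7,26],"turn":0}
    - {"linear":[0.6,2.7,30],"turn":0}
    - {"linear":[0.6,2.7,33],"turn":0}
    - {"linear":[0.6,2.7,35],"turn":0}
    - {"linear":[0.6,2.7,35],"turn":0}

```text
t: 23.22
eef_pos: [581.7, 237.8, 254.7]
tcp_rot: [3.142, -0.0, -2.896]
ft_force: [-0.3, -0.4, -4.6]
opening: 0.338
```

```bash
python3 chk.py 9 235 155
```

```text
23.275 [581.8 237.8 254.8] [ 3.1415e+00  1.0000e-04 -2.8964e+00] [ 0.3  0.1 -4.1] [ 0.07 -0.    0.01]
L [ 97. 279.]
F [179. 361.]
R [325. 312.]
B [240. 233.]
bar- [358. 475.]
lipF [193. 514.]
```

View pics/s9zz.png

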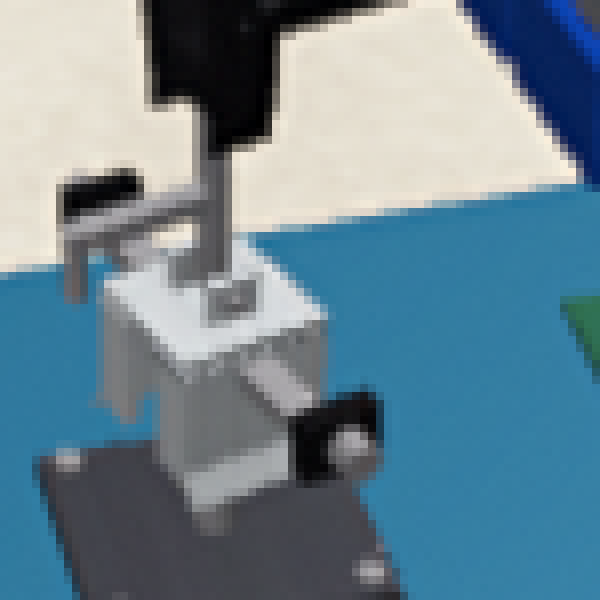

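No contact; the neck shows centred under the near lip at (212,520). Lowering further.

>>> play_rows:
  targets:
    - {"linear":[0,0,2],"turn":0}
    - {"linear":[0,0,6],"turn":0}
    - {"linear":[0,0,11],"turn":0}
    - {"linear":[0,0,16],"turn":0}
    - {"linear":[0,0,21],"turn":0}
    - {"linear":[0,0,25],"turn":0}
    - {"linear":[0,0,28],"turn":0}
    - {"linear":[0,0,30.5],"turn":0}
    - {"linear":[0,0,32],"turn":0}
    - {"linear":[0,0,33],"turn":0}
    - {"linear":[0,0,33],"turn":0}

```text
t: 24.65
eef_pos: [581.8, 237.8, 221.8]
tcp_rot: [3.142, 0.0, -2.896]
ft_force: [-0.3, 0.3, -5.9]
opening: 0.335
```

>>> play_rows:
  targets:
    - {"linear":[0,0,0.5],"turn":0}
    - {"linear":[0,0,1],"turn":0}
    - {"linear":[0,0,1],"turn":0}

```text
t: 25.02
eef_pos: [581.8, 237.8, 220.7]
tcp_rot: [3.142, 0.0, -2.896]
ft_force: [0.3, -0.4, -4.0]
opening: 0.338
```

>>> play_rows:
  targets:
    - {"linear":[0,0,0.5],"turn":0}
    - {"linear":[0,0,1],"turn":0}
    - {"linear":[0,0,1],"turn":0}

```text
t: 25.4
eef_pos: [581.8, 237.9, 219.8]
tcp_rot: [3.142, 0.0, -2.896]
ft_force: [0.3, -0.3, -4.6]
opening: 0.337
```

>>> play_rows:
  targets:
    - {"linear":[0,0,0.5],"turn":0}
    - {"linear":[0,0,0.8],"turn":0}
    - {"linear":[0,0,0.8],"turn":0}

```text
t: 25.78
eef_pos: [582.0, 238.0, 219.5]
tcp_rot: [3.141, 0.001, -2.896]
ft_force: [-1.0, 0.0, 2.4]
opening: 0.336
```

Contact at exactly the expected height: underside at about 12 mm. I'll release so it settles, then look.

>>> play_rows:
  targets:
    - {"linear":[0,0,0],"turn":0}
    - {"linear":[0,0,0],"turn":0}
    - {"linear":[0,0,0],"turn":0}
    - {"linear":[0,0,0],"turn":0}
    - {"linear":[0,0,0],"turn":0}
  hand: 55

```text
t: 26.4
eef_pos: [581.7, 237.8, 218.9]
tcp_rot: [3.142, -0.0, -2.896]
ft_force: [-0.1, -0.7, -0.5]
opening: 0.577
```

```bash
python3 chk.py 10 235 165
```

```text
26.45 [581.8 237.8 218.9] [ 3.1415 -0.     -2.8964] [-0.3 -0.1  0.3] [ 0.08  0.03 -0.01]
L [100. 284.]
F [180. 368.]
R [323. 318.]
B [240. 237.]
bar- [356. 481.]
lipF [194. 515.]
```

View pics/s10zz.png

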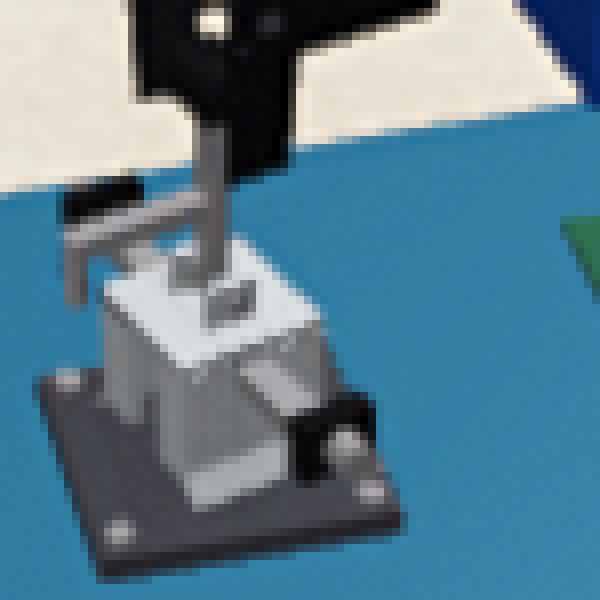

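It is sitting flat on the plate with the handle upright at zoom (212,200). Regrip now, with a 1 mm hand shift.

>>> play_rows:
  targets:
    - {"linear":[0,-1,0],"turn":0}
    - {"linear":[0,-1,0],"turn":0}
    - {"linear":[0,-1,0],"turn":0}
    - {"linear":[0,-1,0],"turn":0}
    - {"linear":[0,-1,0],"turn":0}
    - {"linear":[0,-1,0],"turn":0}
    - {"linear":[0,-1,0],"turn":0}
  hand: 20

```text
t: 27.32
eef_pos: [582.0, 236.9, 219.0]
tcp_rot: [3.141, 0.0, -2.896]
ft_force: [0.4, 2.6, 1.4]
opening: 0.335
```

Run:
```python
from h import *
s=env.state();print(s["t"],s["eef_pos"],s["ft_force"],s["moment"])
```

```text
27.325 [581.9988582 236.9393764 218.9900518] [0.40059429 2.62623351 1.43515089] [0.64744361 0.174763   0.03403996]
```

>>> play_rows:
  targets:
    - {"linear":[0,1.2,0],"turn":0}
    - {"linear":[2,1.2,0],"turn":0}
    - {"linear":[5.9,1.2,0.2],"turn":0}
    - {"linear":[12.6,1.2,1],"turn":0}
    - {"linear":[20.9,1.2,2.6],"turn":0}
    - {"linear":[30.4,1.2,5.7],"turn":0}
    - {"linear":[39.6,1.2,9.9],"turn":0}
    - {"linear":[48.2,1.2,15.2],"turn":0}
    - {"linear":[56.1,1.2,21.4],"turn":0}
    - {"linear":[63.2,1.2,28.6],"turn":0}
    - {"linear":[66.4,1.2,32.5],"turn":0}
    - {"linear":[66.4,1.2,32.5],"turn":0}

```text
t: 28.82
eef_pos: [517.2, 221.8, 186.2]
tcp_rot: [3.142, -0.0, -2.896]
ft_force: [0.9, -0.0, -0.8]
opening: 0.337
```

>>> play_rows:
  targets:
    - {"linear":[3,0,4],"turn":0}
    - {"linear":[5.6,0,8.3],"turn":0}
    - {"linear":[10.3,0,17.2],"turn":0}
    - {"linear":[13.3,0,25.1],"turn":0}
    - {"linear":[15.6,0,33.2],"turn":0}
    - {"linear":[16.8,0,39.8],"turn":0}
    - {"linear":[17.4,0,45.6],"turn":0}
    - {"linear":[17.6,0,48.5],"turn":0}
    - {"linear":[17.6,0,48.5],"turn":0}

```text
t: 29.95
eef_pos: [500.3, 217.6, 137.8]
tcp_rot: [3.142, -0.0, -2.896]
ft_force: [-0.7, 0.3, -1.2]
opening: 0.335
```

>>> play_rows:
  targets:
    - {"linear":[0,0,1],"turn":0}
    - {"linear":[0,0,2],"turn":0}
    - {"linear":[0,0,3],"turn":0}
    - {"linear":[0,0,3],"turn":0}

```text
t: 30.45
eef_pos: [500.2, 217.6, 134.9]
tcp_rot: [3.142, -0.0, -2.896]
ft_force: [-1.2, 0.5, -0.3]
opening: 0.339
```

>>> play_rows:
  targets:
    - {"linear":[0,0,0.7],"turn":0}
    - {"linear":[0,0,1.5],"turn":0}
    - {"linear":[0,0,1.5],"turn":0}

```text
t: 30.82
eef_pos: [499.7, 217.6, 133.5]
tcp_rot: [3.141, -0.001, -2.896]
ft_force: [-4.6, 1.5, 5.5]
opening: 0.338
```

Run:
```python
from h import *
s=env.state();print(s["t"],s["eef_pos"],s["ft_force"],s["moment"])
p,d=env.read_camera("side"); cv2.imwrite("pics/side11r.png",p[...,::-1])
cv2.imwrite("pics/s11zz.png",cv2.resize(p[155:255,220:320,::-1],None,fx=6,fy=6,interpolation=0))
```

```text
30.825 [499.69358356 217.64912496 133.5146654 ] [-4.61421409  1.49418398  5.45128175] [0.1426406  0.89033657 0.05900664]
```

View pics/s11zz.png

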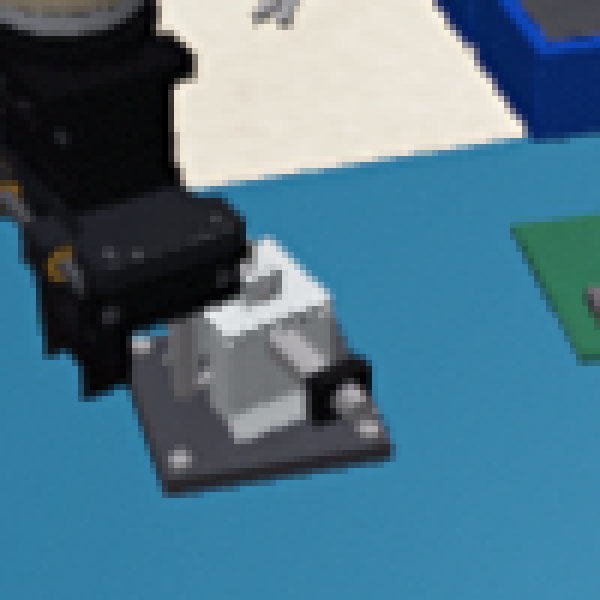

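>>> play_rows:
  targets:
    - {"linear":[0,0,0.5],"turn":0}
    - {"linear":[0,0,1],"turn":0}
    - {"linear":[0,0,1],"turn":0}

```text
t: 31.25
eef_pos: [499.6, 217.7, 132.6]
tcp_rot: [3.141, -0.001, -2.896]
ft_force: [-6.0, 2.6, 6.8]
opening: 0.334
```

Resistance is steady. I'll release, back straight up and look.

>>> play_rows:
  targets:
    - {"linear":[0,0,0],"turn":0}
    - {"linear":[0,0,0],"turn":0}
    - {"linear":[0,0,0],"turn":0}
    - {"linear":[0,0,0],"turn":0}
    - {"linear":[0,0,0],"turn":0}
    - {"linear":[0,0,-5],"turn":0}
    - {"linear":[0,0,-20],"turn":0}
    - {"linear":[0,0,-45],"turn":0}
    - {"linear":[0,0,-75],"turn":0}
    - {"linear":[0,0,-100],"turn":0}
    - {"linear":[0,0,-115],"turn":0}
    - {"linear":[0,0,-120],"turn":0}
  hand: 75

```text
t: 32.75
eef_pos: [500.3, 217.6, 253.5]
tcp_rot: [3.141, 0.001, -2.896]
ft_force: [-0.4, -0.3, -1.1]
opening: 0.79
```

Run:
```python
from h import *
p,d=env.read_camera("side"); cv2.imwrite("pics/side12r.png",p[...,::-1]); np.save("pics/side12.npy",d)
cv2.imwrite("pics/s12zz.png",cv2.resize(p[160:250,215:305,::-1],None,fx=6.6,fy=6.6,interpolation=0))
ex=np.array([np.cos(.245),np.sin(.245),0]);ey=np.array([-np.sin(.245),np.cos(.245),0])
for h in(0,3,6):
    print("grip pred",h,proj("side",np.array((582.5,236,77+h))-84*ex))
hsv=cv2.cvtColor(p,cv2.COLOR_RGB2HSV); b=(215,195,245,235)
M=(hsv[...,2]<60); m=np.zeros_like(M); m[b[1]:b[3],b[0]:b[2]]=M[b[1]:b[3],b[0]:b[2]]
k,l,st,ce=cv2.connectedComponentsWithStats(m.astype(np.uint8)); 
for i in range(1,k):
    if st[i,4]>15: print(ce[i],st[i]); q=cloud("side",d)[l==i]; print(np.percentile(q,[5,50,95],axis=0).round(1))
```

```text
grip pred 0 [234.22422475 209.61808332]
grip pred 3 [234.17153851 208.72257457]
grip pred 6 [234.11866886 207.82394851]
[234.6        209.61111111] [229 205  12  11  90]
[[490.7 199.4  70.9]
 [500.  209.9  82.8]
 [514.4 227.8  86.2]]
```

View pics/s12zz.png

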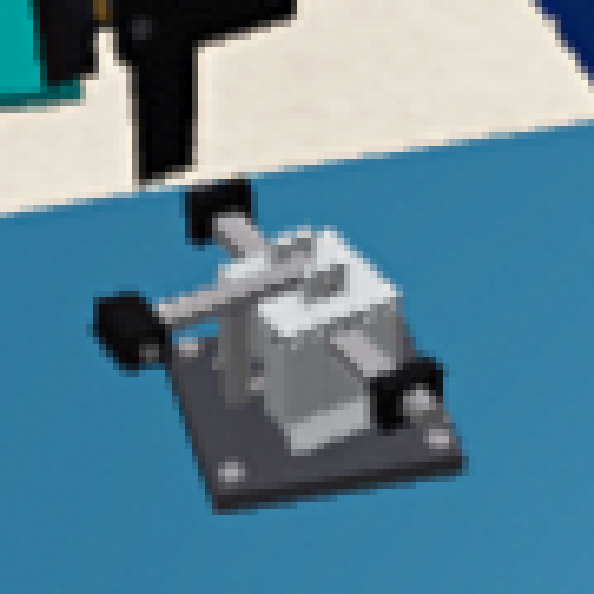

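The handle is down: its grip is at pixel row 209.6, where I predicted 209.6 for fully level. To be sure of the lock, I'll press once from above with the fingers closed.

>>> play_rows:
  targets:
    - {"linear":[0,0,4],"turn":0}
    - {"linear":[0,0,14],"turn":0}
    - {"linear":[0,0,28],"turn":0}
    - {"linear":[0,0,42],"turn":0}
    - {"linear":[0,0,56],"turn":0}
    - {"linear":[0,0,67],"turn":0}
    - {"linear":[0,0,75],"turn":0}
    - {"linear":[0,0,80],"turn":0}
    - {"linear":[0,0,83],"turn":0}
    - {"linear":[0,0,84],"turn":0}
    - {"linear":[0,0,84],"turn":0}
  hand: 0

```text
t: 34.17
eef_pos: [500.3, 217.6, 168.6]
tcp_rot: [3.142, 0.0, -2.896]
ft_force: [-0.2, -0.6, -0.5]
opening: 0.005
```

>>> play_rows:
  targets:
    - {"linear":[0,0,0.7],"turn":0}
    - {"linear":[0,0,1.5],"turn":0}
    - {"linear":[0,0,2],"turn":0}
    - {"linear":[0,0,2],"turn":0}

```text
t: 34.67
eef_pos: [500.2, 217.6, 166.4]
tcp_rot: [3.142, -0.0, -2.896]
ft_force: [0.6, 0.2, 0.6]
opening: 0.005
```

>>> play_rows:
  targets:
    - {"linear":[0,0,0.5],"turn":0}
    - {"linear":[0,0,1],"turn":0}
    - {"linear":[0,0,1],"turn":0}

```text
t: 35.05
eef_pos: [500.2, 217.6, 165.4]
tcp_rot: [3.142, -0.0, -2.896]
ft_force: [-1.4, 0.3, 0.2]
opening: 0.003
```

>>> play_rows:
  targets:
    - {"linear":[0,0,0.5],"turn":0}
    - {"linear":[0,0,1],"turn":0}
    - {"linear":[0,0,1],"turn":0}

```text
t: 35.42
eef_pos: [499.9, 217.6, 164.5]
tcp_rot: [3.142, -0.001, -2.896]
ft_force: [-3.7, -1.1, 3.9]
opening: 0.006
```

>>> play_rows:
  targets:
    - {"linear":[0,0,0.5],"turn":0}
    - {"linear":[0,0,1],"turn":0}
    - {"linear":[0,0,1],"turn":0}

```text
t: 35.8
eef_pos: [500.5, 217.7, 163.5]
tcp_rot: [3.141, 0.001, -2.896]
ft_force: [-1.7, -0.5, 2.4]
opening: 0.008
```

>>> play_rows:
  targets:
    - {"linear":[0,0,0.7],"turn":0}
    - {"linear":[0,0,1.4],"turn":0}
    - {"linear":[0,0,1.4],"turn":0}

```text
t: 36.17
eef_pos: [500.3, 217.6, 161.9]
tcp_rot: [3.142, 0.0, -2.896]
ft_force: [0.0, -0.2, 1.8]
opening: 0.002
```

Run:
```python
from h import *
p,d=env.read_camera("side"); cv2.imwrite("pics/side13r.png",p[...,::-1])
s=env.state();print(s["ft_force"],s["moment"])
cv2.imwrite("pics/s13zz.png",cv2.resize(p[160:250,215:305,::-1],None,fx=6.6,fy=6.6,interpolation=0))
```

```text
[0.2564504  0.95377545 0.64604193] [0.05938496 0.01706262 0.01691423]
```

View pics/s13zz.png

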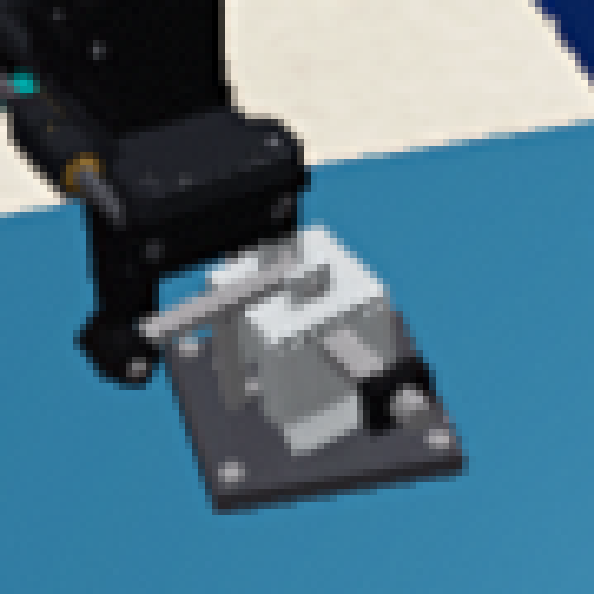

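The press tips the holder slightly toward the handle, since the ball lock has some give; the hood top moved from (310,270) to (297,270). I'll back off and check that it settles flat.

>>> play_rows:
  targets:
    - {"linear":[0,0,-1],"turn":0}
    - {"linear":[0,0,-3],"turn":0}
    - {"linear":[0,0,-6],"turn":0}
    - {"linear":[0,0,-15],"turn":0}
    - {"linear":[0,0,-35],"turn":0}
    - {"linear":[0,0,-60],"turn":0}
    - {"linear":[0,0,-80],"turn":0}
    - {"linear":[0,0,-90],"turn":0}

```text
t: 37.22
eef_pos: [500.4, 217.7, 253.5]
tcp_rot: [3.141, 0.002, -2.896]
ft_force: [-1.0, 0.3, -0.0]
opening: 0.004
```

Run:
```python
from h import *
p,d=env.read_camera("side"); cv2.imwrite("pics/side14r.png",p[...,::-1])
s=env.state();print(s["ft_force"],s["moment"])
cv2.imwrite("pics/s14zz.png",cv2.resize(p[160:250,215:305,::-1],None,fx=6.6,fy=6.6,interpolation=0))
o=cv2.imread("pics/side12r.png")
df=np.abs(o.astype(int)-p[...,::-1]).max(-1)[205:250,215:305]; print(df.max(),(df>40).sum())
hsv=cv2.cvtColor(p,cv2.COLOR_RGB2HSV); b=(215,195,245,235)
M=(hsv[...,2]<60); m=np.zeros_like(M); m[b[1]:b[3],b[0]:b[2]]=M[b[1]:b[3],b[0]:b[2]]
k,l,st,ce=cv2.connectedComponentsWithStats(m.astype(np.uint8)); 
for i in range(1,k):
    if st[i,4]>15: print(ce[i],st[i])
```

```text
[ 0.62663919 -0.29342787  1.37123016] [ 0.02821491  0.04744276 -0.02320043]
36 0
[234.6        209.61111111] [229 205  12  11  90]
```

View pics/s14zz.png

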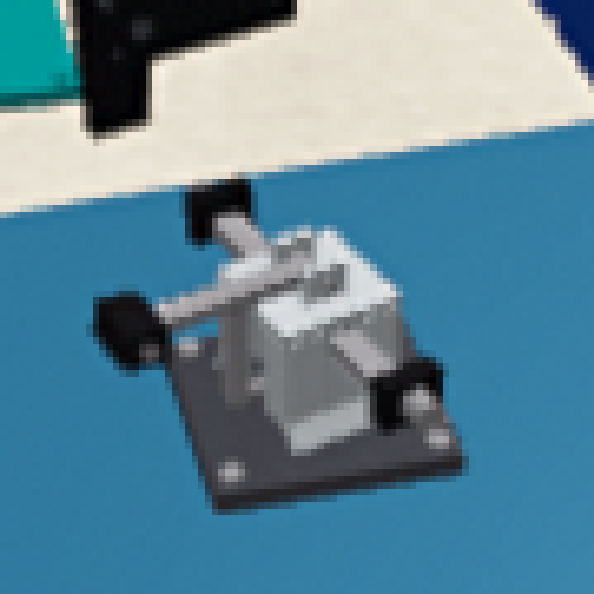

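After backing off, the picture matches the one before the press: no pixel in the holder region changed by more than 40 levels. So the handle was already at its stop. One last flatness check, with the top view too.

Run:
```python
from h import *
ex=np.array([np.cos(.245),np.sin(.245),0]);ey=np.array([-np.sin(.245),np.cos(.245),0])
for nm,a,b,z in(("L",-28.5,28.5,59),("F",-28.5,-28.5,59),("R",28.5,-28.5,59),("B",28.5,28.5,59),("bar-",0,-96,45),("bar+",0,96,45),("lipF",-28.5,-37,0)):
    q=proj("side",np.array((582.5,236,12))+a*ex+b*ey+[0,0,z]); print(nm,((q-[215,160]+.5)*6.6-.5).round())
P=cloud("side",np.load("pics/side12.npy")); im=cv2.imread("pics/side12r.png"); hsv=cv2.cvtColor(im,cv2.COLOR_BGR2HSV)
m=(abs(P[...,0]-583)<45)&(abs(P[...,1]-236)<45)&(P[...,2]>64)&(P[...,2]<78)&(hsv[...,2]>185)
g=P[m];A=np.c_[g[:,:2]-g[:,:2].mean(0),np.ones(len(g))];print(len(g),np.linalg.lstsq(A,g[:,2],rcond=None)[0])
```

```text
L [217. 267.]
F [283. 337.]
R [401. 296.]
B [332. 229.]
bar- [429. 430.]
bar+ [202. 199.]
lipF [295. 459.]
121 [ 6.14073197e-03 -1.32811526e-02  6.90255887e+01]
```

The hood top is level to within about 0.01 rad, at a height of 69 mm where 71 is expected. Its corners are within 1 px of the flat-seated prediction and the gripper is clear, so I'm handing in.

```bash
python3 -c "
from cell import env
print(env.job_done(), env.state()['t'])"
```

```text
the job is handed in; nothing more can be done
the job is handed in; nothing more can be done
```

The holder is mounted on the ball stand with its handle locked down. I handed the job in with the gripper about 90 mm clear, at about 37 s of the 58 s allowed.

**What I did:** I pinched the grip, swung the handle upright, carried the holder to the stand, lowered it over the ball and swung the handle back down. The first carry left the holder rolled by about 0.085 rad in the fingers. I put it back down on the mat, regripped it and moved more slowly. It touched the plate at the expected height with only a few newtons, and I regripped once more before pressing the handle down.

**Last checks:**
- **Flat on the plate:** the hood top is level to about 0.015 rad, and its corners are within about 1 px of where they should be. Depth put the top at 69 mm against an expected 71 mm, within camera error.
- **Handle down:** the grip appears exactly where a fully level handle should be, good to about 2 mm.
- **Extra press:** pressing on the handle from above with about 2–4 N tipped the whole holder slightly toward the handle instead of moving the handle further. So the handle seems to be at its stop, but the lock has some give. The holder settled back to the same picture when I let go.

I could not see the claw under the ball directly. The last top view had the arm in front of the holder, so these checks come from the side camera only.

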